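# Draw the baking tray out of the oven with the rack hook

## Robot

A 6-joint arm with a two-finger parallel gripper is mounted at the origin on the work surface. World frame = base frame: x ahead of the robot, y to its left, z up, the work surface at z = 0. Lengths are in m, angles in rad, forces in N, time in s.
With the tool pointing down it reaches from about 0.225 to 0.875 m from the base axis. Payload 3.4 kg.
Tool frame: the origin (TCP) lies at the very end of the fingers, on their centre line; the grasp point (between the pads) lies 19 mm behind it (manip.grasp_offset is the distance from the TCP to the grasp point, in m); x points along the fingers, y is the direction in which the jaws open and shut, and the axes are right-handed (so a half turn about x gives the same grasp; the last joint's range is limited). The gripper opens to 85 mm and grips with 20 to 120 N. Pads are 22 mm wide; open, the fingers measure 114 mm over their backs; the gripper's body (76 mm by 85 mm) begins 54 mm behind the grasp point. The pads swing forward as they close: fully open they stand 13 mm farther back than shut.
Start: joints at [-1.226, 0.276, 1.505, -0, 1.361, -0.121], TCP at [0.258, -0.514, 0.231] pointing down, gripper open.
Joint ranges: [-2.89, 2.89], [-0.75, 2.08], [0.22, 2.7], [-1.18, 4.32], [0.11, 2.71], [-2.7, 2.7]. Speed limits (rad/s): [2.57, 2.57, 3.14, 3.14, 3.14, 3.14].

## Interface

Orientations are given as a unit quaternion [w, x, y, z].
In Python, from rig import manip gives the robot as it stands.
- The arm moves only by the tool step_arm, never from a script. Its argument "increments" is a list of rows, each an object with "grip": the opening, from 0 (shut) to 1 (fully open); "delta_pos": the shift along the world's x, y, z in m, a list of three; "twist": the turn about the world's z in degrees. A call has 1 to 10 rows; each row shifts and turns the commanded pose from where the row before left it; what a row does not reach is not made up. A row lasts 1/12 s, in which the tool goes at most 41.7 mm and 7.16 degrees, less where a joint would pass 70% of its speed; a pose out of reach is approached as far as the arm can. A call with a gripper value outside its range is refused whole. The fingers move at their own pace and stop on an object; "force" is the grip in N (left out, the last holds). Time passes only in rows, so rows that do not move let the fingers close. It gives the time, the measured TCP pose, the force and the opening at its end, in the units of the state.
- manip.get_state(): the state, without advancing time (a new reading comes with each control period).
- manip.get_image(name): name is "side" or "top" or "wrist"; returns a dict with "img" (384x512x3 uint8, red, green, blue), "fx", "fy", "cx", "cy" (pixels), "D" ([k1, k2, p1, p2, k3] as OpenCV has them; the pictures are not rectified), "rvec" (rotation vector, rad) and "tvec" (3), from world to camera coordinates, as OpenCV has them; the wrist camera has in their place "mount" (4x4, takes a point from camera to tool coordinates, whose origin is the TCP and whose axes are the tool frame's). Camera axes: x right, y down, z forward; pixel columns grow to the right and rows downward; lengths in m; the calibration is good to about 2 mm. A picture is of the moment at which its call begins: read the wrist's pose just before it. There is no depth.
- manip.sign_off(): hands the job in, once; it reports no verdict.
The state is a dict: "clock": time; "qpos": joint angles; "qd": joint speeds; "effort": joint torques, N m; "position": TCP position; "ee_rot": TCP orientation; "contact_force": force on the tool from outside, world axes, zero at the start; "moment": the same for the moment, N m; "width": finger opening in m.
Only numpy, scipy, OpenCV 4.12 (cv2) and the standard library are available. Lean on these libraries where they do the work, as an engineer would, in place of code of your own. Each camera call takes 0.05 s, during which the arm holds its last target. There are 200 camera calls.

## Task

Take the hook out of its rest, drop its prong into the eye of the baking tray and drag the tray out over the open oven door until it comes up square against both stop lugs; bed it there by keeping on a steady pull of about 12 N for a second, and never load the tray with more than 20 N. Then unhook without moving the tray off the stops and lay the hook back in both saddles of its rest, as it was. Touch the tray with nothing but the hook, keep it level with its ramekin standing upright, and leave the other things on the table where they are.

Things in the scene. Friction and masses are not known exactly. Their poses are not given: they have to be found in the camera images.
- hook_grip (a point): Hook tool, 140 g: wooden handle bar 200 long, 18 wide, 22 high, a 7 thick steel wire hook on one end. Point at the bar's centre, near the balance; x along the bar to the hook end, z up. The wire goes level to 118-122 ahead of this point, then down to a prong leaning slightly back. It lies level in its rest, prong hanging; grasp the 18 width from above between the saddles.
- hook_tip (a point): Lowest end of the hook's prong: 115 ahead (x) of the hook_grip point and 56 below it. 12 mm above the tip the prong's centreline is 118 ahead of hook_grip. The prong is 7 thick.
- rest: Fixed wooden rest: base plate 200 x 75 x 10, two saddles 12 thick at x = -70 and +70, open upwards, floors 60 above the table, flaring cheeks (gap about 23 at the bottom, 38 at their tops, 77 above the table). Origin on the table under its middle, x along the hook's handle to its hook end. Hook home: hook_grip over the origin (up to 10 off along x), 71 above the table.
- oven: Fixed toaster oven 290 deep (x), 360 wide, 235 high, door folded down level. Origin on the table under the middle of the mouth; -x points out of the mouth, the way the tray is drawn. Cavity floor and door form one level surface 50 above the table; the door reaches to x = -240, 300 wide; ribs 10 high guide the tray's sides with 10 of play each side.
- tray_eye (a point): Centre of the pull eye of the baking tray: a steel ring lying level, opening 20 across, ring 6 thick, 26 in front of the tray's front face, 18 above the door's surface (68 above the table). Axes are the tray's: -x points the way it is drawn. Nothing lies under the opening but the door's surface.
- tray_front (a point): Middle of the lower edge of the tray's front face, same axes as tray_eye. Tray: steel, 200 deep (x), 250 wide (y), 22 high, 0.3 to 0.6 kg, loose, mostly inside the oven; friction holds it with 2 to 5 N.
- stops: Two thin slotted strips fixed on the open door, 95 either side of its middle, each with a steel lug (12 x 34 x 18 high) clamped on it, in the path of the tray's front; the way between is free. Origin midway, on the door; axes as the oven's. The lug faces that the tray meets stand level with each other, anywhere from x = 0 to x = +18: not measured, find them by feel. They do not give below 40 N.
- ramekin_rim (a point): Centre of the mouth of a white ramekin, 72 dia x 42 high, that stands loose in the tray and rides along.
- flask: Bystander: steel drinking flask, 68 dia x 210 high; origin at its underside.
- jar: Bystander: glass jar, 60 dia x 80 high; origin at its underside.
- mug: Bystander: white mug, 76 dia x 85 high; origin at its underside.
- spatula: Bystander: spatula lying on the table; origin at its underside.
- dish: Bystander: small white dish, 80 dia x 35 high; origin at its underside.
Mind the look-alikes: they are no part of the job. What is shaped like the part that bears hook_grip but green is not meant.

How it is judged:
On the way, in this order (a step that is already met when the one before it is completed fails the run):
1. the hook is lifted out of its rest (z of hook_grip in the frame of rest above 0.095 m), for 0.1 s.
2. the hook's prong is down in the tray's eye (x of hook_tip in the frame of tray_eye between -0.015 and 0.012 m and y of hook_tip in the frame of tray_eye between -0.01 and 0.01 m and z of hook_tip in the frame of tray_eye below -0.005 m), for 0.2 s.
3. with the hook in the eye, the tray is held pulled against the stop lugs with more than 5 N (all of step 2 and x of tray_front in the frame of stops between -0.003 and 0.022 m and y of tray_front in the frame of stops between -0.013 and 0.013 m and angle between the x axis of tray_front and the x axis of stops, either way round below 0.05 rad and angle between tray_front's own z axis and vertical below 0.05 rad and contact force between tray and stops above 5 N), for 0.6 s.
At the end, for the whole second after the job is handed in: The tray's front is where the lugs stop it (-3 to +22 mm of the strips' origin, 13 mm sideways), square within 0.05 rad, level, ramekin upright; the hook lies released and still in both saddles, prong down, within 25 mm along, 9 mm across, 0.15 rad of its home (x of tray_front in the frame of stops between -0.003 and 0.022 m and y of tray_front in the frame of stops between -0.013 and 0.013 m and angle between the x axis of tray_front and the x axis of stops, either way round below 0.05 rad and angle between tray_front's own z axis and vertical below 0.05 rad and x of hook_grip in the frame of rest between -0.025 and 0.025 m and y of hook_grip in the frame of rest between -0.009 and 0.009 m and z of hook_grip in the frame of rest between 0.064 and 0.079 m and angle between the x axis of hook_grip and the x axis of rest, either way round below 0.15 rad and angle between hook_grip's own z axis and vertical below 0.2 rad and linear speed of each of tray, hook below 0.01 m/s and angle between ramekin_rim's own z axis and vertical below 0.15 rad); the robot touches nothing.
It fails at once if the hook loads the tray with more than 20 N (contact force between hook and tray above 20 N).
It fails at once if the robot itself touches the tray (contact force between any of the fingers, the arm and tray above 0.5 N).
It fails at once if the tray is tipped by more than 0.12 rad (angle between tray_front's own z axis and vertical above 0.12 rad).
It fails at once if the ramekin tips (angle between ramekin_rim's own z axis and vertical above 0.3 rad).
It fails at once if a bystander is moved more than 20 mm (distance of any of flask, jar, mug, spatula, dish from where it was at the start of the episode above 0.02 m).
It also fails if it takes over 58 s, if anything falls off the work surface, if the arm or the gripper's body presses on something with over 40 N, if the wrist force passes 120 N, or if a joint passes its speed limit or range.

## Working session

There is one attempt and no reset: what is moved stays moved. The work goes in short steps, Python scripts to look and compute and a tool call to move; the robot and the scene stay as the last step left them, time stands still between calls to the robot, and variables do not carry over. Pictures are saved under pics/ and viewed, about 8 in all and at most 12, crops included, and the job is handed in when it is done.

Besides the shell and the picture viewer there is one more tool, called after "Request:" by a JSON object that holds its "op" and its "data". step_arm: Moves the arm, as the interface text tells. Its arguments: {"type":"object","properties":{"increments":{"type":"array"},"force":{"type":"number"}},"required":["increments"]}

```bash
mkdir -p pics; ls
cat > h.py <<'E'
import numpy as np, cv2
from rig import manip
from scipy.spatial.transform import Rotation as R
def rot(q): return R.from_quat([q[1],q[2],q[3],q[0]]).as_matrix()
def cam(name):
    s=manip.get_state(); d=manip.get_image(name)
    K=np.array([[d['fx'],0,d['cx']],[0,d['fy'],d['cy']],[0,0,1]]); D=np.array(d['D'],float)
    if 'mount' in d:
        T=np.eye(4);T[:3,:3]=rot(s['ee_rot']);T[:3,3]=s['position']; W=T@np.array(d['mount'])
    else:
        W=np.eye(4);Rm=cv2.Rodrigues(np.array(d['rvec'],float))[0];W[:3,:3]=Rm.T;W[:3,3]=-Rm.T@np.array(d['tvec'],float).ravel()
    np.savez(f'{name}.npz',K=K,D=D,W=W,img=d['img'])
    return d['img']
def load(n):
    return np.load(f'{n}.npz')
def px2w(n,uv,z):
    c=load(n); p=cv2.undistortPoints(np.array(uv,float).reshape(-1,1,2),c['K'],c['D']).reshape(-1,2)
    r=np.c_[p,np.ones(len(p))]@c['W'][:3,:3].T; o=c['W'][:3,3]
    z=np.broadcast_to(z,len(p)); return o+r*((z-o[2])/r[:,2])[:,None]
def w2px(n,P):
    c=load(n); W=np.linalg.inv(c['W']); return cv2.projectPoints(np.array(P,float).reshape(-1,3),cv2.Rodrigues(W[:3,:3])[0],W[:3,3],c['K'],c['D'])[0].reshape(-1,2)
def save(n,f,box=None,s=1):
    im=load(n)['img']
    if box: im=im[box[1]:box[3],box[0]:box[2]]
    im=cv2.resize(im,None,fx=s,fy=s,interpolation=cv2.INTER_CUBIC); cv2.imwrite(f'pics/{f}.png',im[:,:,::-1])
E
python3 - <<'E'
from h import *
cam('top');cam('side')
print(manip.get_state(), manip.grasp_offset)
for n in('top','side'): print(n,load(n)['W'][:3,3],load(n)['K'])
save('top','top1',s=1.5);save('side','side1',s=1.5)
E
```

```text
pics
{'clock': 0.1, 'qpos': array([-1.22599857e+00,  2.76506829e-01,  1.50600924e+00,  6.90151141e-06,
        1.36067891e+00, -1.20979164e-01]), 'qd': array([ 0.00059982, -0.00146242, -0.00079156, -0.00094569, -0.00132274,
       -0.00082935]), 'effort': array([ 1.56874958e-03, -4.17699802e+01, -2.46404904e+01, -1.78743103e-04,
        5.82070483e-03,  1.22300570e-06]), 'position': array([ 0.25809176, -0.51330104,  0.23053933]), 'ee_rot': array([-0.16262866, -0.68795661, -0.16375513,  0.6880784 ]), 'contact_force': array([0.72268737, 0.87026578, 0.51871172]), 'moment': array([-0.02353487,  0.04169147, -0.00266862]), 'width': 0.08551763280102052} 0.0187
top [ 0.4869939  -0.01183176  0.96112549] [[357.3841627    0.         250.62079142]
 [  0.         357.3841627  192.73706873]
 [  0.           0.           1.        ]]
side [-0.05231453  0.5982333   0.88529927] [[411.77136432   0.         260.20504088]
 [  0.         411.77136432 192.0989669 ]
 [  0.           0.           1.        ]]
```

View pics/top1.png

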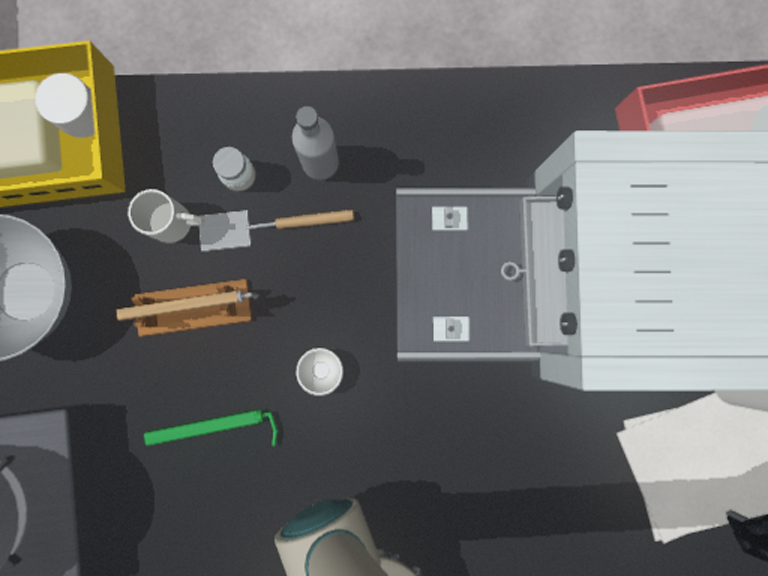

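View pics/side1.png

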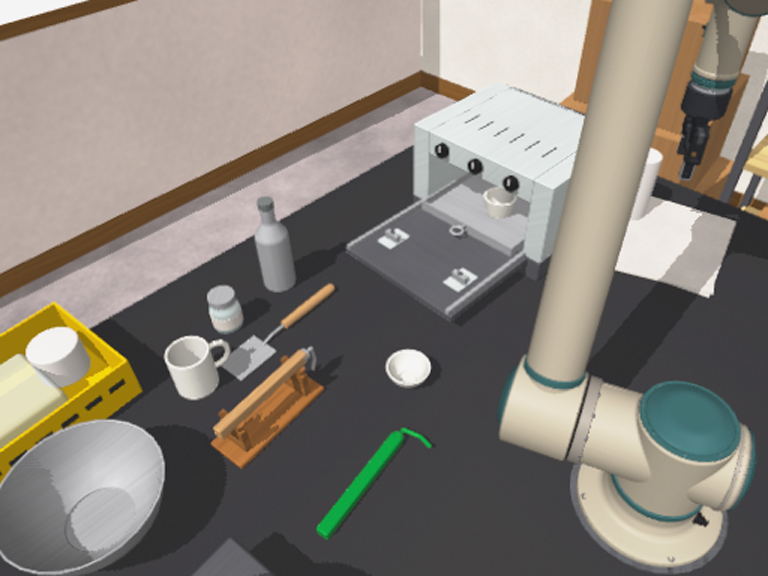

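Top view: the wooden hook lies in the brown rest (bar (117,315)→(240,297) px of the enlarged picture, wire end at (255,295)). The green look-alike is at (205,428), so I'm not using it. The eye is at (512,271) and the lugs at (451,217) and (452,327). The oven opens to the left (+y). Next is a close crop to check the choice.

Run:
```python
from h import *
im=load('top')['img']
a=cv2.resize(im[175:235,70:180],None,fx=7,fy=7,interpolation=cv2.INTER_CUBIC)[:, :770]
b=cv2.resize(im[120:245,260:372],None,fx=6,fy=6,interpolation=cv2.INTER_CUBIC)
cv2.imwrite('pics/c_rest.png',a[:,:,::-1]);
b=cv2.resize(im[122:242,260:370],None,fx=5,fy=5,interpolation=cv2.INTER_CUBIC)
cv2.imwrite('pics/c_oven.png',b[:,:,::-1])
```

```text
(no output)
```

View pics/c_rest.png

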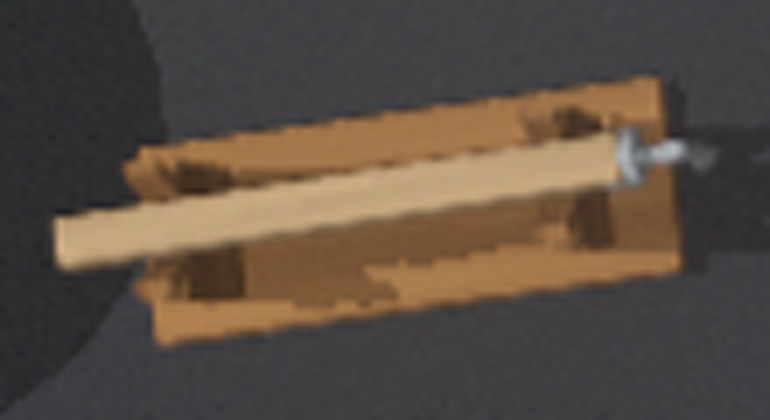

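View pics/c_oven.png

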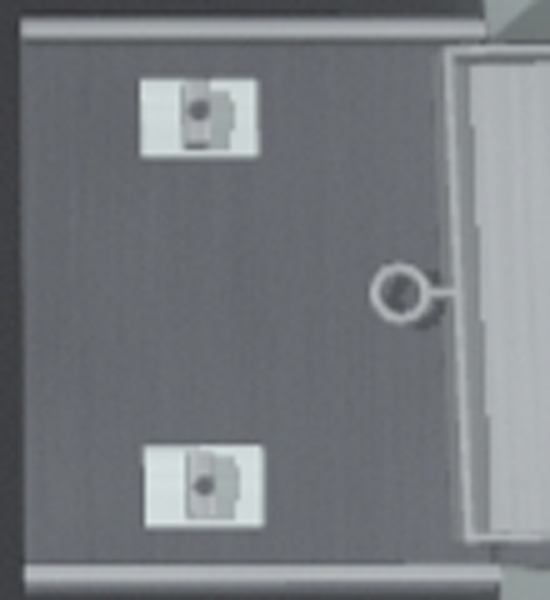

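Run:
```python
from h import *
A=lambda l,s,o:[((u+.5)/s-.5+o[0],(v+.5)/s-.5+o[1]) for u,v in l]
r=lambda l,z:px2w('top',A(l,7,(70,175)),z)
o=lambda l,z:px2w('top',A(l,5,(260,122)),z)
np.set_printoptions(precision=4,suppress=True)
b=r([(53,217),(65,270),(616,135),(624,186)],.082);print('bar',b)
c0=b[:2].mean(0);c1=b[2:].mean(0);d=c1-c0;print('len',np.linalg.norm(d),'yaw',np.degrees(np.arctan2(d[1],d[0])),'mid',(c0+c1)/2, 'w',np.linalg.norm(b[0]-b[1]))
q=r([(140,150),(660,77),(682,270),(158,345)],.01);print('rest',q,q.mean(0),[np.linalg.norm(q[i]-q[i-1]) for i in range(4)])
e=q[1]+q[2]-q[0]-q[3];print('rest yaw',np.degrees(np.arctan2(e[1],e[0])))
print('eye',o([(401,292),(370,292),(432,292)],.068))
print('tray front',o([(446,48),(467,541)],.072), o([(440,60),(462,545)],.05))
dd=o([(21,38),(26,568)],.05);print('door end',dd)
k=dd[1]-dd[0];print('door edge dir',np.degrees(np.arctan2(k[1],k[0])),np.linalg.norm(k))
k=np.diff(o([(22,18),(484,18)],.06),axis=0)[0];print('rib up',np.degrees(np.arctan2(k[1],k[0])))
k=np.diff(o([(26,564),(500,565)],.06),axis=0)[0];print('rib low',np.degrees(np.arctan2(k[1],k[0])))
print('lugs',o([(182,115),(207,115),(186,485),(212,485)],.068))
s=o([(139,117),(260,117),(144,486),(265,486)],.051);print('strips',s,s.mean(0))
print('dish',px2w('top',[(320/1.5,372/1.5)],.035),'sp',px2w('top',[(352/1.5,215/1.5)],.02))
```

```text
bar [[0.5393 0.4051 0.082 ]
 [0.5207 0.4007 0.082 ]
 [0.5629 0.2085 0.082 ]
 [0.5448 0.2058 0.082 ]]
len 0.19714816956437792 yaw -83.04429987345452 mid [0.5419 0.305  0.082 ] w 0.019161291842456265
rest [[0.5682 0.4067 0.01  ]
 [0.5908 0.2097 0.01  ]
 [0.5171 0.2019 0.01  ]
 [0.4942 0.3992 0.01  ]] [0.5426 0.3044 0.01  ] [np.float64(0.07434767080618554), np.float64(0.19830546706251112), np.float64(0.07414818422183057), np.float64(0.19862804326155592)]
rest yaw -83.40612852020337
eye [[ 0.5869 -0.2462  0.068 ]
 [ 0.5874 -0.2305  0.068 ]
 [ 0.5865 -0.2618  0.068 ]]
tray front [[ 0.7104 -0.2739  0.072 ]
 [ 0.4615 -0.2719  0.072 ]] [[ 0.7096 -0.2769  0.05  ]
 [ 0.4589 -0.2757  0.05  ]]
door end [[ 0.7268 -0.0596  0.05  ]
 [ 0.4533 -0.0539  0.05  ]]
door edge dir 178.80078420012694 0.27352775615581476
rib up -91.45060513882332
rib low -91.6813865472952
lugs [[ 0.6802 -0.1392  0.068 ]
 [ 0.6799 -0.1519  0.068 ]
 [ 0.4929 -0.1341  0.068 ]
 [ 0.4926 -0.1471  0.068 ]]
strips [[ 0.6834 -0.1193  0.051 ]
 [ 0.6818 -0.1819  0.051 ]
 [ 0.4931 -0.1151  0.051 ]
 [ 0.4915 -0.1766  0.051 ]] [ 0.5874 -0.1482  0.051 ]
dish [[0.4238 0.0785 0.035 ]] sp [[0.6982 0.0178 0.02  ]]
```

Run:
```python
from h import *
s=manip.get_state();M=rot(s['ee_rot']);print(M.round(3)); print('tool y yaw',np.degrees(np.arctan2(M[1,1],M[0,1])))
print(manip.get_image('wrist')['mount'])
```

```text
[[-0.001  0.449 -0.893]
 [ 0.002 -0.893 -0.449]
 [-1.    -0.002 -0.   ]]
tool y yaw -63.31302197174046
[[ 3.75745917e-04 -3.16845516e-01  9.48477083e-01 -1.43011393e-01]
 [ 9.99999924e-01  2.43695040e-05 -3.88016249e-04  4.79949374e-04]
 [ 9.98272927e-05  9.48477158e-01  3.16845501e-01 -8.16621993e-02]
 [ 0.00000000e+00  0.00000000e+00  0.00000000e+00  1.00000000e+00]]
```

Request:
{"op": "step_arm", "data": {"increments": [{"grip":1,"delta_pos":[0,0.03,0.025],"twist":7},{"grip":1,"delta_pos":[0,0.03,0.025],"twist":7},{"grip":1,"delta_pos":[0,0.03,0.025],"twist":7},{"grip":1,"delta_pos":[0,0.03,0.025],"twist":7},{"grip":1,"delta_pos":[0.014,0.035,0],"twist":7},{"grip":1,"delta_pos":[0.014,0.035,0],"twist":7},{"grip":1,"delta_pos":[0.014,0.035,0],"twist":7},{"grip":1,"delta_pos":[0.014,0.035,0],"twist":7},{"grip":1,"delta_pos":[0.014,0.035,0],"twist":7},{"grip":1,"delta_pos":[0.014,0.035,0],"twist":7}]}}

```text
clock: 0.98
position: [0.3422, -0.1819, 0.3313]
ee_rot: [0.53, 0.469, 0.529, -0.469]
contact_force: [1.3, -1.3, -0.7]
width: 0.0855
```

Request:
{"op": "step_arm", "data": {"increments": [{"grip":1,"delta_pos":[0.014,0.035,0],"twist":0},{"grip":1,"delta_pos":[0.014,0.035,0],"twist":0},{"grip":1,"delta_pos":[0.014,0.035,0],"twist":0},{"grip":1,"delta_pos":[0.014,0.035,0],"twist":0},{"grip":1,"delta_pos":[0.014,0.035,0],"twist":0},{"grip":1,"delta_pos":[0.014,0.035,0],"twist":0},{"grip":1,"delta_pos":[0.014,0.035,0],"twist":0},{"grip":1,"delta_pos":[0.014,0.035,0],"twist":0},{"grip":1,"delta_pos":[0.014,0.035,0],"twist":0},{"grip":1,"delta_pos":[0.014,0.035,0],"twist":0}]}}

```text
clock: 1.82
position: [0.4823, 0.1682, 0.3311]
ee_rot: [0.528, 0.47, 0.528, -0.47]
contact_force: [0.3, -0.2, -0.0]
width: 0.0854
```

Request:
{"op": "step_arm", "data": {"increments": [{"grip":1,"delta_pos":[0.014,0.035,-0.01],"twist":0},{"grip":1,"delta_pos":[0.014,0.035,-0.01],"twist":0},{"grip":1,"delta_pos":[0.014,0.035,-0.01],"twist":0},{"grip":1,"delta_pos":[0.014,0.034,-0.01],"twist":0},{"grip":1,"delta_pos":[0,0,-0.03],"twist":0},{"grip":1,"delta_pos":[0,0,-0.03],"twist":0},{"grip":1,"delta_pos":[0,0,0],"twist":0},{"grip":1,"delta_pos":[0,0,0],"twist":0}]}}

```text
clock: 2.48
position: [0.5371, 0.3048, 0.2296]
ee_rot: [0.528, 0.468, 0.529, -0.471]
contact_force: [-0.1, -0.3, 0.9]
width: 0.0852
```

Run:
```python
from h import *
cam('wrist');save('wrist','w1',s=1.5);s=manip.get_state();M=rot(s['ee_rot']);print(s['position'],s['qpos'],s['contact_force'],'yaw',np.degrees(np.arctan2(M[1,1],M[0,1])))
a=np.radians(-83.3);d=np.array([np.cos(a),np.sin(a)])
g=np.array([.5415,.305])
print(w2px('wrist',[[*(g+d*k),.082] for k in(-.1,0,.1)])*1.5)
```

```text
[0.53842687 0.30516455 0.23180136] [ 4.03306635e-01  3.42007511e-01  1.40610087e+00 -8.72741199e-05
  1.39359089e+00  2.86732404e-01] [-0.25008701 -0.15678735  0.76462926] yaw 6.680092918704022
[[396.08776259  94.33637585]
 [395.33893174 262.06973965]
 [394.60157951 399.49357952]]
```

View pics/w1.png

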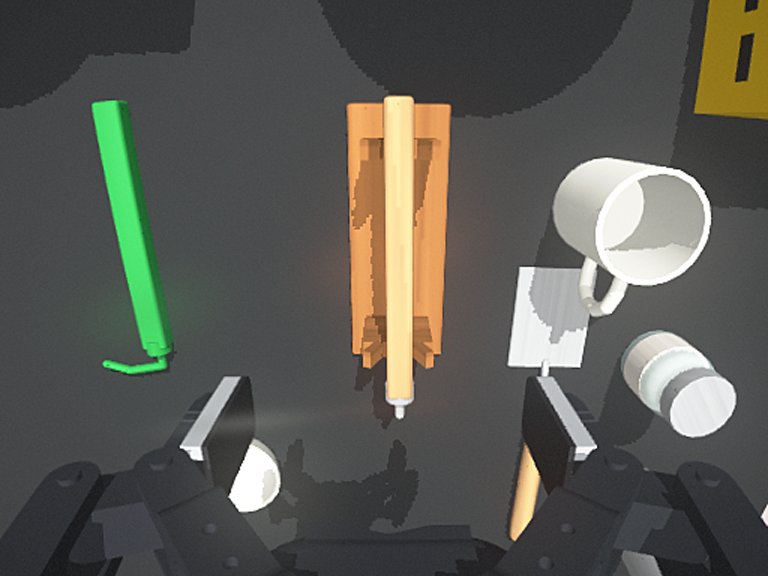

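The wrist view shows the wooden bar straight below, from (398,97) to (400,400) px, about 2 mm to the +x side of my estimate. The green one is to the left, away from the rest. I'm descending and grasping between the saddles.

Request:
{"op": "step_arm", "data": {"increments": [{"grip":1,"delta_pos":[0.0045,0,-0.03],"twist":0},{"grip":1,"delta_pos":[0,0,-0.035],"twist":0},{"grip":1,"delta_pos":[0,0,-0.035],"twist":0},{"grip":1,"delta_pos":[0,0,-0.035],"twist":0},{"grip":1,"delta_pos":[0,0,-0.025],"twist":0},{"grip":1,"delta_pos":[0,0,-0.015],"twist":0},{"grip":1,"delta_pos":[0,0,-0.005],"twist":0},{"grip":1,"delta_pos":[0,0,0],"twist":0},{"grip":1,"delta_pos":[0,0,0],"twist":0}]}}

```text
clock: 3.28
position: [0.5447, 0.3057, 0.0536]
ee_rot: [0.529, 0.472, 0.528, -0.469]
contact_force: [0.7, -0.2, 0.8]
width: 0.0851
```

Request:
{"op": "step_arm", "data": {"increments": [{"grip":0,"delta_pos":[0,0,0],"twist":0},{"grip":0,"delta_pos":[0,0,0],"twist":0},{"grip":0,"delta_pos":[0,0,0],"twist":0},{"grip":0,"delta_pos":[0,0,0],"twist":0},{"grip":0,"delta_pos":[0,0,0],"twist":0},{"grip":0,"delta_pos":[0,0,0],"twist":0},{"grip":0,"delta_pos":[0,0,0],"twist":0},{"grip":0,"delta_pos":[0,0,0],"twist":0},{"grip":0,"delta_pos":[0,0,0],"twist":0},{"grip":0,"delta_pos":[0,0,0],"twist":0}], "force": 70}}

```text
clock: 4.12
position: [0.5431, 0.3054, 0.0518]
ee_rot: [0.528, 0.47, 0.528, -0.47]
contact_force: [-1.0, 0.5, 5.4]
width: 0.0169
```

Request:
{"op": "step_arm", "data": {"increments": [{"grip":0,"delta_pos":[0,0,0.02],"twist":0},{"grip":0,"delta_pos":[0,0,0.03],"twist":0},{"grip":0,"delta_pos":[0,0,0.03],"twist":0},{"grip":0,"delta_pos":[0,0,0.02],"twist":0},{"grip":0,"delta_pos":[0,0,0],"twist":0},{"grip":0,"delta_pos":[0.004,-0.02,0],"twist":-1},{"grip":0,"delta_pos":[0.004,-0.03,0],"twist":-1},{"grip":0,"delta_pos":[0.004,-0.035,0],"twist":-1},{"grip":0,"delta_pos":[0.004,-0.035,0],"twist":-1},{"grip":0,"delta_pos":[0.004,-0.035,0],"twist":-1}]}}

```text
clock: 4.95
position: [0.5613, 0.1488, 0.1491]
ee_rot: [0.507, 0.492, 0.508, -0.494]
contact_force: [1.3, 0.0, -1.2]
width: 0.0169
```

Request:
{"op": "step_arm", "data": {"increments": [{"grip":0,"delta_pos":[0.004,-0.035,0],"twist":-1},{"grip":0,"delta_pos":[0.004,-0.035,0],"twist":-1},{"grip":0,"delta_pos":[0.004,-0.035,0],"twist":-1.2},{"grip":0,"delta_pos":[0.004,-0.035,0],"twist":0},{"grip":0,"delta_pos":[0.004,-0.035,0],"twist":0},{"grip":0,"delta_pos":[0.004,-0.035,0],"twist":0},{"grip":0,"delta_pos":[0.003,-0.035,0],"twist":0},{"grip":0,"delta_pos":[0,-0.023,-0.01],"twist":0},{"grip":0,"delta_pos":[0,-0.01,-0.01],"twist":0},{"grip":0,"delta_pos":[0,0,0],"twist":0}]}}

```text
clock: 5.78
position: [0.5872, -0.1293, 0.1273]
ee_rot: [-0.49, -0.506, -0.495, 0.509]
contact_force: [-0.4, 0.1, -1.4]
width: 0.0173
```

Request:
{"op": "step_arm", "data": {"increments": [{"grip":0,"delta_pos":[0,0,0],"twist":0},{"grip":0,"delta_pos":[0,0,0],"twist":0}]}}

```text
clock: 5.95
position: [0.5892, -0.1261, 0.1305]
ee_rot: [-0.493, -0.506, -0.494, 0.506]
contact_force: [-0.4, 0.5, -1.5]
width: 0.0172
```

Run:
```python
from h import *
cam('wrist');cam('side');s=manip.get_state();M=rot(s['ee_rot']);print(s['position'],s['contact_force'],'yaw',np.degrees(np.arctan2(M[1,1],M[0,1])),s['width'])
a=load('wrist')['img'];e=w2px('wrist',[.5869,-.2462,.068])[0];p=w2px('side',[.587,-.2462,.08])[0];print(e,p)
b=load('side')['img'];x,y=map(int,p);x=min(max(x,65),447);y=max(y,75)
print('side crop origin',x-65,y-75)
c=cv2.resize(b[y-75:y+75,x-65:x+65],None,fx=3,fy=3,interpolation=cv2.INTER_CUBIC)
w=cv2.resize(a[150:384,156:356],None,fx=2,fy=2,interpolation=cv2.INTER_CUBIC)[:450]
w=np.vstack([w,np.zeros((450-len(w),400,3),np.uint8)]) if len(w)<450 else w
cv2.imwrite('pics/hov.png',np.hstack([w,c])[:,:,::-1])
```

```text
[ 0.58984962 -0.1261126   0.13151642] [ 0.48761534 -0.10140908 -0.79894358] yaw -1.410441517616512 0.017118317664569442
[259.26102629 342.17433777] [304.56829247 150.32555406]
side crop origin 239 75
```

View pics/hov.png

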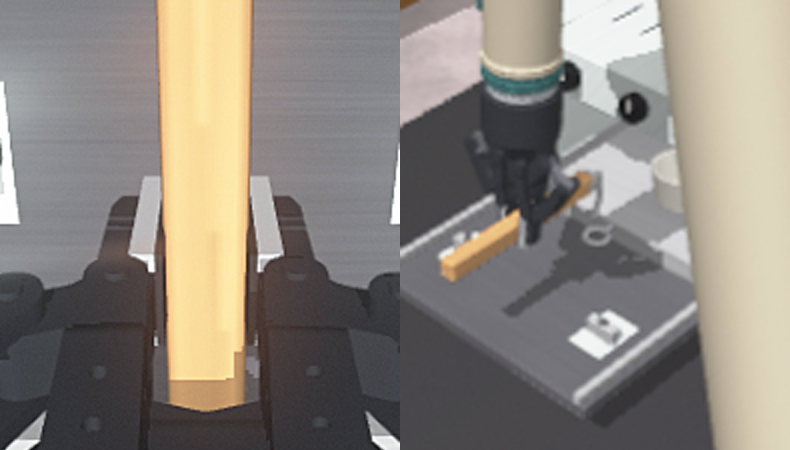

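The side crop shows the prong hanging above the ring; the ring is at about (597,235) in the composite. The wrist view is blocked by the hand. I'm enlarging the side view and checking the top view.

Run:
```python
from h import *
cam('top')
a=load('side')['img'][120:170,280:330];e=w2px('top',[.5869,-.2462,.068])[0];x,y=map(int,e);print(e)
b=load('top')['img'][y-25:y+25,x-32:x+18];print(x-32,y-25)
f=lambda i:cv2.resize(i,None,fx=8,fy=8,interpolation=cv2.INTER_CUBIC)
cv2.imwrite('pics/hov2.png',np.hstack([f(a),f(b)])[:,:,::-1])
# predicted tip/prong in side view for grip = TCP+19mm
p=manip.get_state()['position'];d=np.array([np.cos(np.radians(-91.4)),np.sin(np.radians(-91.4)),0]);g=p+[0,0,.0187]
for k,z in((.115,-.056),(.118,-.044),(.12,0)): q=g+d*k+[0,0,z];print(q,(w2px('side',q)[0]-[280,120])*8+3.5,(w2px('top',q)[0]-[x-32,y-25])*8+3.5)
print('eye',(w2px('side',[.5869,-.2462,.068])[0]-[280,120])*8+3.5)
```

```text
[339.81544475 180.01695596]
307 155
[ 0.58716841 -0.24121614  0.09443903] [193.62638047 222.4835491 ] [271.8985545  192.98582969]
[ 0.58709511 -0.24421525  0.10643903] [200.20031635 194.71132659] [292.12336942 188.12392763]
[ 0.58704625 -0.24621465  0.15043903] [209.63958624 100.12837995] [339.93728277 169.13919047]
eye [198.65815149 270.02128094]
```

View pics/hov2.png

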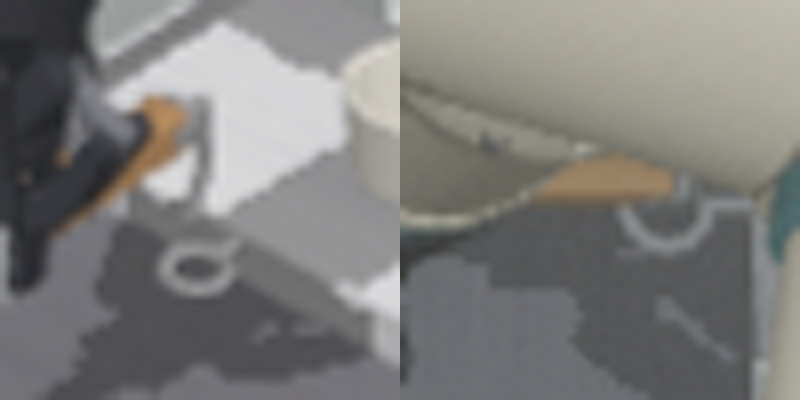

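The ring is where I predicted it (within 2 px at 8x) and the prong is within about 1–2 mm. I'm shifting −2 mm in y and lowering gently, watching the force.

Request:
{"op": "step_arm", "data": {"increments": [{"grip":0,"delta_pos":[0,-0.002,-0.008],"twist":0},{"grip":0,"delta_pos":[0,0,-0.008],"twist":0},{"grip":0,"delta_pos":[0,0,-0.004],"twist":0},{"grip":0,"delta_pos":[0,0,-0.002],"twist":0},{"grip":0,"delta_pos":[0,0,-0.001],"twist":0},{"grip":0,"delta_pos":[0,0,-0.001],"twist":0},{"grip":0,"delta_pos":[0,0,-0.001],"twist":0},{"grip":0,"delta_pos":[0,0,0],"twist":0}]}}

```text
clock: 6.77
position: [0.5898, -0.1298, 0.1063]
ee_rot: [0.493, 0.507, 0.493, -0.507]
contact_force: [0.1, 0.7, -0.9]
width: 0.0169
```

Request:
{"op": "step_arm", "data": {"increments": [{"grip":0,"delta_pos":[0,0,-0.001],"twist":0},{"grip":0,"delta_pos":[0,0,-0.001],"twist":0}]}}

```text
clock: 6.93
position: [0.5899, -0.1299, 0.1045]
ee_rot: [0.494, 0.507, 0.493, -0.506]
contact_force: [-0.9, 0.7, -1.9]
width: 0.0169
```

Request:
{"op": "step_arm", "data": {"increments": [{"grip":0,"delta_pos":[0,0,-0.001],"twist":0},{"grip":0,"delta_pos":[0,0,-0.001],"twist":0},{"grip":0,"delta_pos":[0,0,-0.001],"twist":0}]}}

```text
clock: 7.18
position: [0.5897, -0.1298, 0.1013]
ee_rot: [0.493, 0.507, 0.493, -0.507]
contact_force: [-0.4, 0.3, -1.2]
width: 0.0168
```

Request:
{"op": "step_arm", "data": {"increments": [{"grip":0,"delta_pos":[0,0,-0.002],"twist":0},{"grip":0,"delta_pos":[0,0,-0.002],"twist":0},{"grip":0,"delta_pos":[0,0,-0.002],"twist":0}]}}

```text
clock: 7.43
position: [0.5897, -0.1298, 0.0951]
ee_rot: [0.493, 0.507, 0.493, -0.507]
contact_force: [0.4, 1.3, -1.8]
width: 0.0172
```

Request:
{"op": "step_arm", "data": {"increments": [{"grip":0,"delta_pos":[0,0,-0.002],"twist":0},{"grip":0,"delta_pos":[0,0,0],"twist":0},{"grip":0,"delta_pos":[0,0,0],"twist":0},{"grip":0,"delta_pos":[0,0.002,0],"twist":0},{"grip":0,"delta_pos":[0,0.002,0],"twist":0},{"grip":0,"delta_pos":[0,0.002,0],"twist":0},{"grip":0,"delta_pos":[0,0.002,0],"twist":0},{"grip":0,"delta_pos":[0,0.002,0],"twist":0},{"grip":0,"delta_pos":[0,0.002,0],"twist":0}]}}

```text
clock: 8.18
position: [0.5898, -0.1181, 0.0934]
ee_rot: [-0.494, -0.506, -0.493, 0.507]
contact_force: [-1.1, -2.5, -2.1]
width: 0.0169
```

Request:
{"op": "step_arm", "data": {"increments": [{"grip":0,"delta_pos":[0,0.002,0],"twist":0},{"grip":0,"delta_pos":[0,0.002,0],"twist":0},{"grip":0,"delta_pos":[0,0.002,0],"twist":0},{"grip":0,"delta_pos":[0,0.002,0],"twist":0}]}}

```text
clock: 8.52
position: [0.5898, -0.1097, 0.0934]
ee_rot: [-0.494, -0.506, -0.493, 0.507]
contact_force: [0.5, -3.1, -1.9]
width: 0.0171
```

Request:
{"op": "step_arm", "data": {"increments": [{"grip":0,"delta_pos":[0,0.003,0],"twist":0},{"grip":0,"delta_pos":[0,0.004,0],"twist":0},{"grip":0,"delta_pos":[0,0.005,0],"twist":0},{"grip":0,"delta_pos":[0,0.005,0],"twist":0},{"grip":0,"delta_pos":[0.001,0.005,0],"twist":0},{"grip":0,"delta_pos":[0,0.005,0],"twist":0},{"grip":0,"delta_pos":[0,0.005,0],"twist":0},{"grip":0,"delta_pos":[0,0.005,0],"twist":0},{"grip":0,"delta_pos":[0,0.005,0],"twist":0},{"grip":0,"delta_pos":[0.001,0.005,0],"twist":0}]}}

```text
clock: 9.35
position: [0.5915, -0.0622, 0.0933]
ee_rot: [-0.493, -0.506, -0.493, 0.507]
contact_force: [0.1, -2.9, -2.0]
width: 0.0167
```

Request:
{"op": "step_arm", "data": {"increments": [{"grip":0,"delta_pos":[0,0.005,0],"twist":0},{"grip":0,"delta_pos":[0,0.005,0],"twist":0},{"grip":0,"delta_pos":[0,0.005,0],"twist":0},{"grip":0,"delta_pos":[0,0.005,0],"twist":0},{"grip":0,"delta_pos":[0.001,0.005,0],"twist":0},{"grip":0,"delta_pos":[0,0.005,0],"twist":0},{"grip":0,"delta_pos":[0,0.004,0],"twist":0},{"grip":0,"delta_pos":[0,0.003,0],"twist":0},{"grip":0,"delta_pos":[0,0.002,0],"twist":0},{"grip":0,"delta_pos":[0,0.002,0],"twist":0}]}}

```text
clock: 10.18
position: [0.5927, -0.0216, 0.0933]
ee_rot: [-0.493, -0.506, -0.493, 0.507]
contact_force: [0.1, -2.7, -2.1]
width: 0.0171
```

Run:
```python
from h import *
cam('side');cam('top');print(manip.get_state()['contact_force'],manip.get_state()['position'])
a=load('side')['img'][90:240,190:350];b=load('top')['img'][110:260,250:370]
f=lambda i:cv2.resize(i,None,fx=2.8,fy=2.8,interpolation=cv2.INTER_CUBIC)
cv2.imwrite('pics/drag.png',np.hstack([f(a),f(b)])[:,:,::-1])
```

```text
[ 0.04007113 -1.32424972 -0.48913764] [ 0.59270912 -0.02127657  0.09333398]
```

View pics/drag.png

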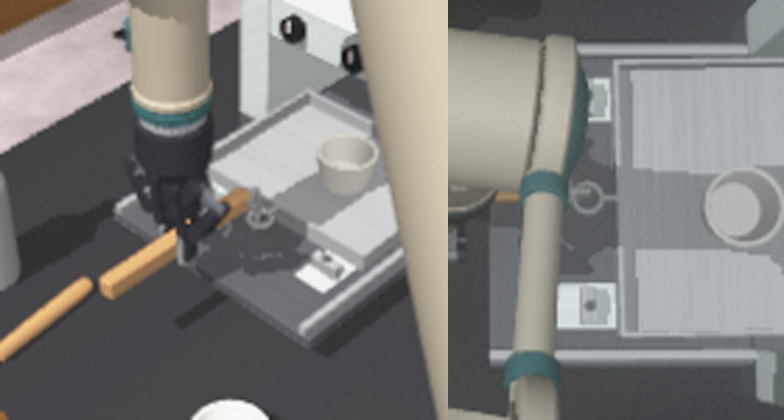

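The hook is in the eye and the tray is moving square, about 20 mm short of the lugs; the ramekin is upright. From here I creep until I feel contact.

Request:
{"op": "step_arm", "data": {"increments": [{"grip":0,"delta_pos":[0,0.002,0],"twist":0},{"grip":0,"delta_pos":[0,0.002,0],"twist":0},{"grip":0,"delta_pos":[0,0.002,0],"twist":0},{"grip":0,"delta_pos":[0,0.002,0],"twist":0},{"grip":0,"delta_pos":[0,0.001,0],"twist":0},{"grip":0,"delta_pos":[0,0.001,0],"twist":0}]}}

```text
clock: 10.78
position: [0.5927, -0.0116, 0.0933]
ee_rot: [-0.493, -0.507, -0.493, 0.507]
contact_force: [-0.1, -2.9, -1.6]
width: 0.017
```

Request:
{"op": "step_arm", "data": {"increments": [{"grip":0,"delta_pos":[0,0.001,0],"twist":0},{"grip":0,"delta_pos":[0,0.001,0],"twist":0},{"grip":0,"delta_pos":[0,0.001,0],"twist":0},{"grip":0,"delta_pos":[0,0.001,0],"twist":0}]}}

```text
clock: 11.12
position: [0.5927, -0.0077, 0.0933]
ee_rot: [0.493, 0.507, 0.493, -0.507]
contact_force: [0.1, -2.2, -2.3]
width: 0.0168
```

Request:
{"op": "step_arm", "data": {"increments": [{"grip":0,"delta_pos":[0,0.001,0],"twist":0},{"grip":0,"delta_pos":[0,0.001,0],"twist":0}]}}

```text
clock: 11.28
position: [0.5928, -0.0057, 0.0933]
ee_rot: [0.493, 0.507, 0.493, -0.507]
contact_force: [0.0, -2.3, -2.2]
width: 0.0172
```

Request:
{"op": "step_arm", "data": {"increments": [{"grip":0,"delta_pos":[0,0.001,0],"twist":0},{"grip":0,"delta_pos":[0,0.001,0],"twist":0}]}}

```text
clock: 11.45
position: [0.5927, -0.0037, 0.0933]
ee_rot: [0.493, 0.507, 0.493, -0.507]
contact_force: [-0.9, -3.1, -1.3]
width: 0.0169
```

Request:
{"op": "step_arm", "data": {"increments": [{"grip":0,"delta_pos":[0,0.001,0],"twist":0},{"grip":0,"delta_pos":[0,0.001,0],"twist":0}]}}

```text
clock: 11.62
position: [0.593, -0.0022, 0.0933]
ee_rot: [-0.494, -0.506, -0.493, 0.507]
contact_force: [-0.3, -4.1, -2.8]
width: 0.0169
```

Request:
{"op": "step_arm", "data": {"increments": [{"grip":0,"delta_pos":[0,0.001,0],"twist":0}]}}

```text
clock: 11.7
position: [0.593, -0.0018, 0.0932]
ee_rot: [-0.494, -0.506, -0.493, 0.507]
contact_force: [0.5, -6.8, -4.3]
width: 0.0168
```

Request:
{"op": "step_arm", "data": {"increments": [{"grip":0,"delta_pos":[0,0.001,0],"twist":0}]}}

```text
clock: 11.78
position: [0.5929, -0.0016, 0.0931]
ee_rot: [-0.495, -0.505, -0.493, 0.507]
contact_force: [1.2, -10.1, -5.3]
width: 0.0168
```

Request:
{"op": "step_arm", "data": {"increments": [{"grip":0,"delta_pos":[0,0.0003,0],"twist":0},{"grip":0,"delta_pos":[0,0,0],"twist":0},{"grip":0,"delta_pos":[0,0,0],"twist":0}]}}

```text
clock: 12.03
position: [0.5929, -0.0016, 0.093]
ee_rot: [-0.495, -0.505, -0.493, 0.507]
contact_force: [1.1, -8.9, -4.9]
width: 0.0173
```

Run:
```python
from h import *
for i in range(2): cam('top');print(manip.get_state()['contact_force'],manip.get_state()['position'])
save('top','bed',(270,120,370,250),4)
```

```text
[ 1.02890504 -9.64188292 -4.53652154] [ 0.59295179 -0.00157536  0.09300669]
[ 0.52309694 -8.90178804 -4.84225841] [ 0.59292151 -0.00160773  0.09298955]
```

View pics/bed.png

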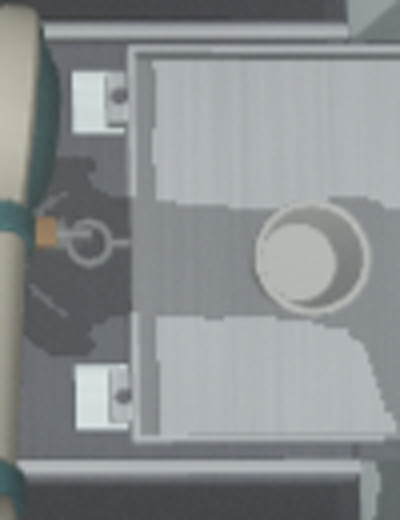

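The tray front lies on both lugs ((130,95) and (133,395) in the crop), square with the ramekin upright. I'm raising the pull to about 12 N and holding it.

Request:
{"op": "step_arm", "data": {"increments": [{"grip":0,"delta_pos":[0,0.0005,0],"twist":0},{"grip":0,"delta_pos":[0,0.0004,0],"twist":0},{"grip":0,"delta_pos":[0,0,0],"twist":0},{"grip":0,"delta_pos":[0,0,0],"twist":0}]}}

```text
clock: 12.47
position: [0.5929, -0.0015, 0.0929]
ee_rot: [-0.495, -0.505, -0.492, 0.508]
contact_force: [0.9, -10.0, -5.7]
width: 0.0172
```

Request:
{"op": "step_arm", "data": {"increments": [{"grip":0,"delta_pos":[0,0,0],"twist":0},{"grip":0,"delta_pos":[0,0,0],"twist":0},{"grip":0,"delta_pos":[0,0,0],"twist":0},{"grip":0,"delta_pos":[0,0,0],"twist":0},{"grip":0,"delta_pos":[0,0,0],"twist":0},{"grip":0,"delta_pos":[0,0,0],"twist":0},{"grip":0,"delta_pos":[0,0,0],"twist":0}]}}

```text
clock: 13.05
position: [0.5929, -0.0015, 0.0929]
ee_rot: [-0.495, -0.505, -0.492, 0.508]
contact_force: [0.6, -8.8, -5.1]
width: 0.0167
```

Request:
{"op": "step_arm", "data": {"increments": [{"grip":0,"delta_pos":[0,0,0],"twist":0},{"grip":0,"delta_pos":[0,0,0],"twist":0},{"grip":0,"delta_pos":[0,0,0],"twist":0},{"grip":0,"delta_pos":[0,0,0],"twist":0}]}}

```text
clock: 13.38
position: [0.5929, -0.0015, 0.0929]
ee_rot: [-0.495, -0.505, -0.492, 0.508]
contact_force: [1.1, -11.0, -4.9]
width: 0.0163
```

Request:
{"op": "step_arm", "data": {"increments": [{"grip":0,"delta_pos":[0,0,0],"twist":0},{"grip":0,"delta_pos":[0,0.0005,0],"twist":0},{"grip":0,"delta_pos":[0,0.0005,0],"twist":0}], "force": 110}}

```text
clock: 13.63
position: [0.5929, -0.0013, 0.0928]
ee_rot: [-0.496, -0.504, -0.492, 0.508]
contact_force: [1.2, -13.5, -5.9]
width: 0.0164
```

Request:
{"op": "step_arm", "data": {"increments": [{"grip":0,"delta_pos":[0,0,0],"twist":0},{"grip":0,"delta_pos":[0,0,0],"twist":0}]}}

```text
clock: 13.8
position: [0.5929, -0.0014, 0.0928]
ee_rot: [-0.495, -0.504, -0.492, 0.508]
contact_force: [0.9, -12.6, -6.1]
width: 0.0166
```

Request:
{"op": "step_arm", "data": {"increments": [{"grip":0,"delta_pos":[0,0,0],"twist":0},{"grip":0,"delta_pos":[0,0,0],"twist":0},{"grip":0,"delta_pos":[0,0,0],"twist":0},{"grip":0,"delta_pos":[0,0,0],"twist":0},{"grip":0,"delta_pos":[0,0,0],"twist":0},{"grip":0,"delta_pos":[0,0,0],"twist":0}]}}

```text
clock: 14.3
position: [0.5929, -0.0014, 0.0928]
ee_rot: [-0.495, -0.504, -0.492, 0.508]
contact_force: [-0.3, -12.7, -4.9]
width: 0.0166
```

Request:
{"op": "step_arm", "data": {"increments": [{"grip":0,"delta_pos":[0,0,0],"twist":0},{"grip":0,"delta_pos":[0,0,0],"twist":0},{"grip":0,"delta_pos":[0,0,0],"twist":0},{"grip":0,"delta_pos":[0,0,0],"twist":0},{"grip":0,"delta_pos":[0,0,0],"twist":0},{"grip":0,"delta_pos":[0,0,0],"twist":0},{"grip":0,"delta_pos":[0,0,0],"twist":0}]}}

```text
clock: 14.88
position: [0.5929, -0.0014, 0.0928]
ee_rot: [-0.495, -0.504, -0.492, 0.508]
contact_force: [0.1, -13.6, -6.2]
width: 0.0163
```

Run:
```python
from h import *
cam('side');s=manip.get_state();print(s['contact_force'],s['position'],rot(s['ee_rot'])[:,0].round(4))
save('side','bed2',(215,110,300,190),7)
```

```text
[  0.17067266 -12.89416354  -5.63423333] [ 0.59287819 -0.0013672   0.09277509] [-2.0e-04 -6.8e-03 -1.0e+00]
```

View pics/bed2.png

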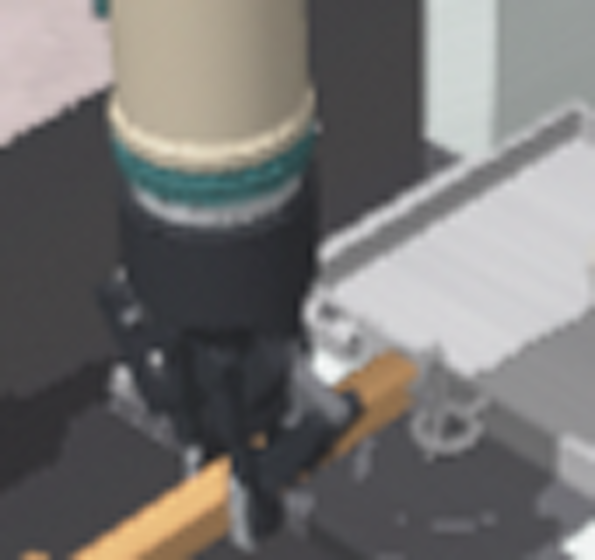

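The pull has held at about 12.5–13 N for more than a second. Now I relax it and centre the prong in the eye.

Request:
{"op": "step_arm", "data": {"increments": [{"grip":0,"delta_pos":[0,-0.002,0],"twist":0},{"grip":0,"delta_pos":[0,-0.002,0],"twist":0},{"grip":0,"delta_pos":[0,-0.002,0],"twist":0},{"grip":0,"delta_pos":[0,-0.002,0],"twist":0},{"grip":0,"delta_pos":[0,0,0],"twist":0}]}}

```text
clock: 15.35
position: [0.5926, -0.005, 0.0934]
ee_rot: [0.493, 0.507, 0.494, -0.506]
contact_force: [0.4, 0.8, -1.2]
width: 0.0161
```

Request:
{"op": "step_arm", "data": {"increments": [{"grip":0,"delta_pos":[0,-0.001,0],"twist":0},{"grip":0,"delta_pos":[0,-0.001,0],"twist":0},{"grip":0,"delta_pos":[0,0,0],"twist":0}]}}

```text
clock: 15.6
position: [0.5927, -0.0074, 0.0933]
ee_rot: [0.493, 0.507, 0.493, -0.506]
contact_force: [-0.4, -0.2, -1.0]
width: 0.0162
```

Request:
{"op": "step_arm", "data": {"increments": [{"grip":0,"delta_pos":[0,-0.001,0.001],"twist":0},{"grip":0,"delta_pos":[0,0,0.002],"twist":0},{"grip":0,"delta_pos":[0,-0.0005,0.002],"twist":0},{"grip":0,"delta_pos":[0,0,0.002],"twist":0}]}}

```text
clock: 15.93
position: [0.5928, -0.0091, 0.1006]
ee_rot: [0.493, 0.507, 0.493, -0.506]
contact_force: [0.8, 0.3, -1.3]
width: 0.0164
```

Request:
{"op": "step_arm", "data": {"increments": [{"grip":0,"delta_pos":[0,0,0.002],"twist":0},{"grip":0,"delta_pos":[0,0,0.002],"twist":0},{"grip":0,"delta_pos":[0,0,0.002],"twist":0}]}}

```text
clock: 16.18
position: [0.5928, -0.009, 0.1066]
ee_rot: [0.493, 0.507, 0.493, -0.506]
contact_force: [-0.2, 0.7, -1.1]
width: 0.0164
```

Request:
{"op": "step_arm", "data": {"increments": [{"grip":0,"delta_pos":[0,0,0.002],"twist":0},{"grip":0,"delta_pos":[0,0,0.003],"twist":0},{"grip":0,"delta_pos":[0,0,0.004],"twist":0},{"grip":0,"delta_pos":[0,0,0.005],"twist":0},{"grip":0,"delta_pos":[0,0,0.01],"twist":0},{"grip":0,"delta_pos":[0,0,0.01],"twist":0},{"grip":0,"delta_pos":[0,0,0.01],"twist":0},{"grip":0,"delta_pos":[0,0,0],"twist":0},{"grip":0,"delta_pos":[0,0,0],"twist":0}]}}

```text
clock: 16.93
position: [0.5935, -0.0091, 0.1516]
ee_rot: [0.494, 0.507, 0.493, -0.506]
contact_force: [-0.1, -1.1, -1.1]
width: 0.0168
```

Run:
```python
from h import *
cam('side');cam('top');s=manip.get_state();M=rot(s['ee_rot']);print(s['contact_force'],s['position'],'yaw',np.degrees(np.arctan2(M[1,1],M[0,1])))
a=load('side')['img'][90:190,190:290];b=load('top')['img'][120:245,270:370]
cv2.imwrite('pics/unh.png',np.hstack([cv2.resize(a,(400,400),interpolation=cv2.INTER_CUBIC),cv2.resize(b,(400,500),interpolation=cv2.INTER_CUBIC)[50:450]])[:,:,::-1])
# predicted bar outline in the side view if level
d=np.array([np.cos(np.radians(-91.4)),np.sin(np.radians(-91.4)),0]);g=s['position']+[0,0,.0187]
for k,z in((-.1,0.011),(-.1,-.011),(.1,.011),(.12,0),(.115,-.056)): print(k,z,(w2px('side',g+d*k+[0,0,z])[0]-[190,90])*4+1.5)
```

```text
[-0.20634185  0.18254252 -1.88459648] [ 0.5924487  -0.00903065  0.15024065] yaw -1.5115910708820697
-0.1 0.011 [130.02079211 347.67835065]
-0.1 -0.011 [132.77871814 372.70740848]
0.1 0.011 [341.72405442 215.80276167]
0.12 0 [360.72997109 216.1862005 ]
0.115 -0.056 [355.22728361 279.64602738]
```

View pics/unh.png

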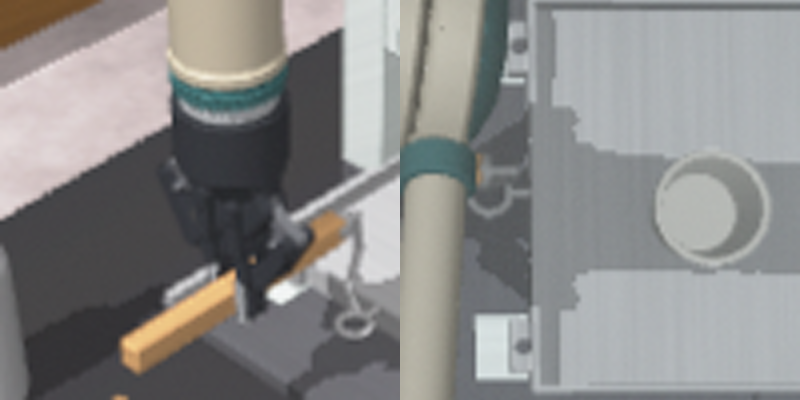

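The hook is out of the eye with nothing pulled along, and the tray is still against the lugs. The bar looks level in the grip. I'm carrying it back over the rest.

Request:
{"op": "step_arm", "data": {"increments": [{"grip":0,"delta_pos":[-0.004,0.02,0.005],"twist":1},{"grip":0,"delta_pos":[-0.005,0.035,0],"twist":1},{"grip":0,"delta_pos":[-0.005,0.035,0],"twist":1},{"grip":0,"delta_pos":[-0.006,0.035,0],"twist":1},{"grip":0,"delta_pos":[-0.006,0.035,0],"twist":1},{"grip":0,"delta_pos":[-0.006,0.035,0],"twist":1},{"grip":0,"delta_pos":[-0.006,0.035,0],"twist":1},{"grip":0,"delta_pos":[-0.005,0.035,0],"twist":1.2},{"grip":0,"delta_pos":[-0.005,0.035,0],"twist":0},{"grip":0,"delta_pos":[-0.001,0.0145,-0.005],"twist":0}]}}

```text
clock: 17.87
position: [0.5428, 0.3101, 0.1505]
ee_rot: [0.528, 0.47, 0.53, -0.468]
contact_force: [1.1, -0.3, -0.9]
width: 0.0164
```

Request:
{"op": "step_arm", "data": {"increments": [{"grip":0,"delta_pos":[0,0,-0.02],"twist":0},{"grip":0,"delta_pos":[0,0,0],"twist":0},{"grip":0,"delta_pos":[0,0,0],"twist":0},{"grip":0,"delta_pos":[0,0,0],"twist":0}]}}

```text
clock: 18.2
position: [0.5439, 0.3046, 0.1302]
ee_rot: [0.528, 0.47, 0.528, -0.47]
contact_force: [0.6, -0.1, -0.9]
width: 0.016
```

Run:
```python
from h import *
cam('side');s=manip.get_state();M=rot(s['ee_rot']);print(s['contact_force'],s['position'],'yaw',np.degrees(np.arctan2(M[1,1],M[0,1])))
save('side','back',(120,170,240,320),4)
```

```text
[ 0.22708141 -1.06162215 -1.26555233] [0.54429929 0.30466432 0.13077699] yaw 6.623888629338488
```

View pics/back.png

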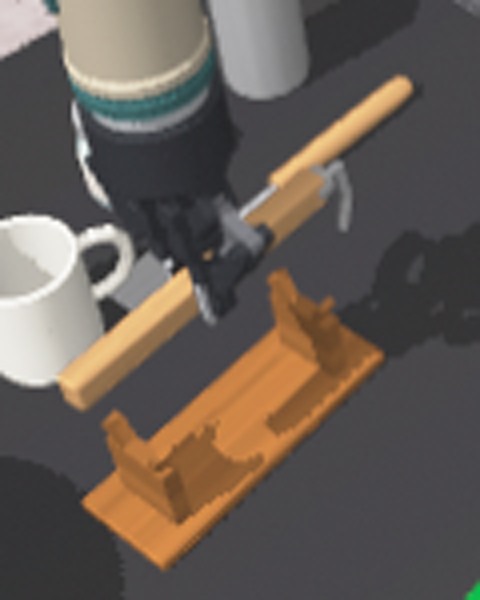

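The bar is above the open saddles and aligned with them. I'm lowering it, slowly near the floor.

Request:
{"op": "step_arm", "data": {"increments": [{"grip":0,"delta_pos":[-0.001,0.0005,-0.02],"twist":0},{"grip":0,"delta_pos":[0,0,-0.02],"twist":0},{"grip":0,"delta_pos":[0,0,-0.015],"twist":0},{"grip":0,"delta_pos":[0,0,-0.01],"twist":0},{"grip":0,"delta_pos":[0,0,-0.006],"twist":0},{"grip":0,"delta_pos":[0,0,-0.003],"twist":0},{"grip":0,"delta_pos":[0,0,-0.001],"twist":0},{"grip":0,"delta_pos":[0,0,0],"twist":0}]}}

```text
clock: 18.92
position: [0.5434, 0.306, 0.056]
ee_rot: [0.528, 0.47, 0.528, -0.47]
contact_force: [0.2, 0.5, -1.7]
width: 0.0164
```

Request:
{"op": "step_arm", "data": {"increments": [{"grip":0,"delta_pos":[0,0,-0.001],"twist":0},{"grip":0,"delta_pos":[0,0,-0.001],"twist":0},{"grip":0,"delta_pos":[0,0,-0.001],"twist":0},{"grip":0,"delta_pos":[0,0,0],"twist":0}]}}

```text
clock: 19.25
position: [0.5428, 0.306, 0.0525]
ee_rot: [0.528, 0.47, 0.528, -0.47]
contact_force: [0.1, -0.4, -1.4]
width: 0.0163
```

Request:
{"op": "step_arm", "data": {"increments": [{"grip":0,"delta_pos":[0,0,-0.001],"twist":0},{"grip":0,"delta_pos":[0,0,-0.0005],"twist":0}]}}

```text
clock: 19.42
position: [0.5429, 0.306, 0.052]
ee_rot: [0.528, 0.47, 0.528, -0.47]
contact_force: [-2.5, -1.3, 7.4]
width: 0.0167
```

Request:
{"op": "step_arm", "data": {"increments": [{"grip":0,"delta_pos":[0,0,-0.001],"twist":0},{"grip":0,"delta_pos":[0,0,0],"twist":0}]}}

```text
clock: 19.58
position: [0.5429, 0.3061, 0.0519]
ee_rot: [0.529, 0.47, 0.528, -0.47]
contact_force: [-2.8, -1.1, 8.9]
width: 0.0164
```

Seated: the upward force is 8 N at the same height as at the grasp. I'm releasing and retreating.

Request:
{"op": "step_arm", "data": {"increments": [{"grip":0.3,"delta_pos":[0,0,0],"twist":0},{"grip":0.5,"delta_pos":[0,0,0],"twist":0},{"grip":0.7,"delta_pos":[0,0,0],"twist":0},{"grip":0.7,"delta_pos":[0,0,0],"twist":0},{"grip":0.7,"delta_pos":[0,0,0],"twist":0},{"grip":0.7,"delta_pos":[0,0,0],"twist":0}]}}

```text
clock: 20.08
position: [0.5427, 0.3059, 0.0496]
ee_rot: [0.528, 0.47, 0.528, -0.47]
contact_force: [-0.3, -0.0, -0.3]
width: 0.0596
```

Request:
{"op": "step_arm", "data": {"increments": [{"grip":0.7,"delta_pos":[0,0,0.01],"twist":0},{"grip":0.7,"delta_pos":[0,0,0.02],"twist":0},{"grip":0.7,"delta_pos":[0,0,0.03],"twist":0},{"grip":0.7,"delta_pos":[0,0,0.035],"twist":0},{"grip":0.7,"delta_pos":[0,0,0.035],"twist":0},{"grip":0.7,"delta_pos":[0,0,0.035],"twist":0},{"grip":0.7,"delta_pos":[0,0,0.035],"twist":0},{"grip":0.7,"delta_pos":[-0.03,0,0],"twist":0},{"grip":0.7,"delta_pos":[-0.035,0,0],"twist":0},{"grip":0.7,"delta_pos":[-0.035,0,0],"twist":0}]}}

```text
clock: 20.92
position: [0.4423, 0.3059, 0.2512]
ee_rot: [0.528, 0.471, 0.528, -0.47]
contact_force: [-0.7, -0.2, 0.7]
width: 0.06
```

Request:
{"op": "step_arm", "data": {"increments": [{"grip":0.7,"delta_pos":[-0.035,0,0],"twist":0},{"grip":0.7,"delta_pos":[-0.035,0,0],"twist":0},{"grip":0.7,"delta_pos":[-0.03,0,0],"twist":0},{"grip":0.7,"delta_pos":[0,0,0],"twist":0},{"grip":0.7,"delta_pos":[0,0,0],"twist":0}]}}

```text
clock: 21.33
position: [0.3416, 0.3059, 0.251]
ee_rot: [0.529, 0.47, 0.528, -0.469]
contact_force: [0.6, 0.6, -0.1]
width: 0.0597
```

Run:
```python
from h import *
cam('side');cam('top');s=manip.get_state();print(s['contact_force'],s['position'],s['clock'])
a=load('top')['img'];b=load('side')['img'][170:330,120:240]
l=cv2.resize(a[90:260,70:370],(800,453),interpolation=cv2.INTER_CUBIC)
cv2.imwrite('pics/fin.png',l[:,:,::-1])
```

```text
[ 0.33831305 -0.06836132 -0.16281651] [0.34376171 0.30622567 0.25061253] 21.4333
```

The viewer limit is reached, so I check with numbers instead: bar pose from the top image against the first one, and the tray edge against the lugs.

Run:
```python
from h import *
a=load('top')['img'];o=cv2.cvtColor(cv2.imread('pics/top1.png'),cv2.COLOR_BGR2RGB);o=cv2.resize(o,(512,384),interpolation=cv2.INTER_AREA)
def bar(im):
    m=((im[:,:,0]>165)&(im[:,:,0].astype(int)-im[:,:,2]>40)).astype(np.uint8);m[:170]=0;m[240:]=0;m[:,:60]=0;m[:,190:]=0
    n,l,st,c=cv2.connectedComponentsWithStats(m);i=1+np.argmax(st[1:,4]);p=np.argwhere(l==i)[:,::-1].astype(np.float32)
    r=px2w('top',cv2.boxPoints(cv2.minAreaRect(p)),.082);e=cv2.fitLine(px2w('top',p,.082)[:,:2].astype(np.float32),cv2.DIST_L2,0,.01,.01).ravel()
    return st[i,4],r.mean(0).round(4),np.degrees(np.arctan2(e[1],e[0])).round(2)
print('start',bar(o));print('end',bar(a))
b=load('top')['img'][:, :,0].astype(int)
# tray front edge: strongest dark->light step per row, plus difference from start elsewhere
d=np.abs(a.astype(int)-o).max(2)
for n,(x,y,X,Y) in dict(mug=(84,122,133,163),jar=(138,95,172,128),flask=(190,68,228,122),spat=(130,138,238,170),dish=(194,228,232,266),rest=(75,184,172,226)).items(): print(n,'changed px',(d[y:Y,x:X]>45).sum(),'of',(X-x)*(Y-y))
for y in (145,155,212,222): print(y,b[y,286:316])
s=load('side');hsv=s['img']; 
import numpy as np
o2=cv2.resize(cv2.cvtColor(cv2.imread('pics/side1.png'),cv2.COLOR_BGR2RGB),(512,384),interpolation=cv2.INTER_AREA)
d2=np.abs(s['img'].astype(int)-o2).max(2)[225:315,138:222];print('side rest/hook changed',(d2>45).sum(),d2.size)
```

```text
start (np.int32(517), array([0.5431, 0.3065, 0.082 ]), np.float32(-82.61))
end (np.int32(525), array([0.5427, 0.3068, 0.082 ]), np.float32(-82.9))
mug changed px 0 of 2009
jar changed px 0 of 1122
flask changed px 0 of 2052
spat changed px 0 of 3456
dish changed px 0 of 1444
rest changed px 1 of 4074
145 [102 104 187 206 207 207 207 206 207 207 158 160 132 106 112 141 157 163
 138 133 135 131 130 168 174 176 175 172 172 172]
155 [103 103 104 104 106 106 103 103 104 105 107 107 107 108 107 120 157 173
 141 134 136 132 169 172 173 176 175 174 173 173]
212 [109 106 134 200 202 204 203 205 204 204 205 178 186 179 182 174 129 174
 169 142 139 137 135 135 171 174 177 177 175 178]
222 [107 108 107 202 209 209 209 209 209 208 209 159 179 178 174 172 181 170
 169 141 140 135 133 134 170 175 177 177 174 176]
side rest/hook changed 141 7560
```

Run:
```python
from h import *
s=load('side')['img'];o2=cv2.resize(cv2.cvtColor(cv2.imread('pics/side1.png'),cv2.COLOR_BGR2RGB),(512,384),interpolation=cv2.INTER_AREA)
d=np.abs(s.astype(int)-o2).max(2);p=np.argwhere(d[225:315,138:222]>45)+[225,138];print(p.min(0),p.max(0),p.mean(0),d[225:315,138:222].max())
for q in p[::20]: print(q,o2[tuple(q)],s[tuple(q)])
def m(i):
    k=(i[:,:,0]>150)&(i[:,:,0].astype(int)-i[:,:,2]>60);k[:225]=0;k[315:]=0;k[:,:138]=0;k[:,222:]=0;v=np.argwhere(k);return len(v),v.mean(0),v.min(0),v.max(0)
print(m(o2),m(s))
print(px2w('top',[(302.5,155),(303.5,217)],.072))
```

```text
[231 143] [289 210] [239.73049645 204.69503546] 177
[231 205] [93 92 94] [47 50 55]
[233 206] [159 159 160] [49 51 55]
[235 201] [222 171 117] [47 49 54]
[237 202] [192 148 102] [48 49 54]
[239 203] [123 111  99] [49 50 55]
[243 204] [62 61 65] [120 122 126]
[247 206] [48 47 50] [130 132 134]
[289 143] [127 108  86] [185 155 111]
(1319, array([273.74222896, 174.0227445 ]), array([233, 141]), array([310, 214])) (1317, array([274.42444951, 173.56492027]), array([235, 141]), array([310, 214]))
[[ 0.65234188 -0.15399021  0.072     ]
 [ 0.49642321 -0.15037553  0.072     ]]
```

Run:
```python
from h import *
print('TCP, fingers, hook end',w2px('side',[[.344,.306,.25],[.374,.31,.25],[.314,.302,.25],[.344,.306,.29],[.555,.19,.071]]))
```

```text
TCP, fingers, hook end [[223.88585791 261.19511256]
 [212.01193062 253.94019463]
 [236.17252489 268.69533621]
 [222.13725449 247.94705724]
 [207.85156261 232.84166497]]
```

The changed pixels are the finger standing in the line of sight. The bar's back end and the top view match the start, so I'm handing in.

```bash
python3 -c "
from rig import manip
print(manip.sign_off())"
```

```text
the job is handed in; nothing more can be done
None
```

I did the whole job and handed it in at about 21.5 s of the 58 s; the sign-off gave no verdict.

**What I did:** I lifted the wooden hook, not the green one, out of its rest and lowered the prong into the eye without contact. The tray dragged at about 3 N until I felt both lugs. I then held the pull at about 12.5–13 N for over a second, or roughly 14 N with the vertical share. The highest reading I took was 13.6 N along the pull, about 15 N in all, under the 20 N limit. I unhooked with no noticeable load and laid the hook back.

**Last checks:**
- **Hook:** the top view shows it within 0.5 mm and 0.3° of where it started, and it seated at the same height as at the grasp.
- **Tray:** its front is still at the lugs' faces and square with them, where it was when bedded.
- **Ramekin:** it was upright in the last picture I viewed, just after unhooking; I did not check it again.
- **Bystanders:** no changed pixels around the flask, jar, mug, spatula or dish.

**Not clean:**
- **Last picture:** the 12-picture viewing limit was used up, so I made the final checks with image code, not by eye.
- **Side view:** it differed from the start near the hook's end. That matches a finger in the line of sight, but I could not confirm the hook's end from that camera.
- **First pull:** it settled at only about 10 N, possibly from the hook slipping slightly in the fingers. I tightened the grip and raised the pull.

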